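# Swap the module in the sprung test fixture

## Task

Take the tested power module (dark, green cap) out of the sprung test fixture and set it flat in the blue tray; then load the new module (light metal, yellow cap) in its place: press the orange sprung carriage back with the module, lower it in, and let the carriage push it forward so that it lies flat between the guides with its tongue fully home under the blue lip. Set the modules down rather than dropping them, and leave the bottle, bin, meter and screwdriver where they are.

Things in the scene. Friction and masses are not known exactly. Their poses are not given: they have to be found in the camera images.
- fixture: test fixture bolted to the bench: aluminium base plate 228 x 90 x 12 mm, x = -138 to +90 mm. Origin on the bench under the centre of a seated module's housing; x runs from the orange sprung carriage to the blue contact head, z up. Spring housing at x = -137 to -119 mm, 58 mm high
- lip (a point): middle of the edge of the blue head's lip, 62 mm ahead (+x) of the nest point and 26 mm above the bench (the head's top). The lip overhangs 8 mm from the head's wall (wall at x = +70), 62 mm wide, underside 8.5 mm above the base plate. A seated module's tongue ends at the wall, under the lip, so it must be pushed back 8 mm or more before it can go in or out vertically
- guides (a point): middle of the nest at the height of the tops of the four black side guides (22 mm above the bench). Their inner faces are 52 mm apart (y = +-26 mm), and they stand at x = -53 to -29 and +29 to +53 mm of this point, 8 mm thick; between them, at the module's middle, its sides are free for fingers
- nest (a point): point on top of the fixture's base plate (12 mm above the bench) where the underside centre of a fully seated module's housing lies; axes as the fixture's. A seated module's x axis points along this x
- carriage (a joint): how far the orange sprung carriage is pressed back (m), along the fixture's -x: 0 = at rest with the nest empty, 0.014 = a seated module, 0.022 = a module's tongue is just clear of the lip, 0.038 = end of travel. A spring pushes it to 0: about 5 N at 0, 8 N at 0.014, 13 N at 0.038
- carriage_face (a point): on the carriage's flat upright pressing face that looks along the fixture's +x: 46 mm behind the nest point at rest. The face is 56 mm wide and reaches from 13 to 58 mm above the bench (this point is 35 mm above it), so a module held just above head and guides can still press on it
- tested_unit: tested module, dark grey with green cap, seated in the fixture at the start: housing 120 x 46 x 40 mm (x, y, z), smooth parallel sides, about 0.35 kg, with a thin green tongue (brass contacts) 10 mm long, 30 wide, 6 thick at the bottom of its +x end (x = 60 to 70 mm). Origin: centre of the housing's underside; x along it to the tongue, z up. Coloured cap on top at the tongue end
- new_unit: new module, light metal with yellow cap, flat on the bench at the start: housing 120 x 46 x 40 mm (x, y, z), smooth parallel sides, about 0.35 kg, with a thin green tongue (brass contacts) 10 mm long, 30 wide, 6 thick at the bottom of its +x end (x = 60 to 70 mm). Origin: centre of the housing's underside; x along it to the tongue, z up. Coloured cap on top at the tongue end
- tray: blue open tray fixed to the bench, 215 x 165 mm outside, 20 mm high, walls and floor 5 mm thick. Origin: centre of its underside; x along its length. A module lies flat in it with its length along the tray's, either way round, near the middle
- bottle: white bottle with red cap, 48 mm diameter, 140 mm tall, standing; origin at the centre of its foot; a bystander
- bin: blue open parts bin 100 x 75 x 50 mm with brass fittings; origin at the centre of its underside; a bystander
- meter: grey hand meter lying flat, 130 x 70 x 32 mm (dial up to 39 mm); origin at the centre of its underside; a bystander
- screwdriver: red-handled screwdriver lying flat, about 190 mm long, along its x; a bystander
Things that resemble listed ones, but are neither listed nor needed, are in the scene too. What is shaped like the tested_unit but pink is not meant. What is shaped like the new_unit but pink is not meant.

How it is judged:
By the outcome, as a careful person would: the job done as asked, in the order asked, and still so for the second after the job is handed in, with the robot touching nothing.
It also fails if it takes over 67 s, if anything falls off the work surface, if the arm or the gripper's body presses on something with over 40 N, if the wrist force passes 120 N, or if a joint passes its speed limit or range.

## Robot

A 6-joint arm with a two-finger parallel gripper is mounted at the origin on the work surface. World frame = base frame: x ahead of the robot, y to its left, z up, the work surface at z = 0. Lengths are in m, angles in rad, forces in N, time in s.
With the tool pointing down it reaches from about 0.325 to 0.775 m from the base axis. Payload 5.5 kg.
Tool frame: the origin (TCP) lies between the finger pads; the fingertips stand 8 mm ahead of it and the grasp point (between the pads) lies 11 mm behind it (tcp_to_tips is the distance from the TCP to the fingertips, in m); z points along the fingers, y is the direction in which the jaws open and shut (so a half turn about z gives the same grasp; the last joint's range is limited). The gripper opens to 88 mm and grips with 3 to 60 N. Pads are 20 mm wide; open, the fingers measure 115 mm over their backs; the gripper's body (75 mm by 178 mm) begins 61 mm behind the grasp point.
Start: joints at [1.119, 0.091, 1.231, -0, 1.82, -0.057], TCP at [0.231, 0.554, 0.231] pointing down, gripper open.
Joint ranges: [-2.87, 2.87], [-0.86, 2.18], [0.17, 2.46], [-1.51, 4.65], [0.06, 2.69], [-2.65, 2.65]. Speed limits (rad/s): [2.57, 2.57, 3.01, 3.14, 3.14, 3.14].

## Interface

Orientations are given as a unit quaternion [w, x, y, z].
In Python, from bench import * gives the robot as it stands. Calls block until the motion is done:
- move_to(position, orientation): joint-space move of the TCP to a pose.
- move_l(position, speed=0.15, orientation=None): straight line of the TCP; orientation=None keeps the orientation; speed is the mean speed in m/s.
- movej(angles): joint-space move.
- gripper_open() and close(): open the fingers fully, or close them until they stop; the grip force is fixed at half the most.
- hold(seconds).
- inverse_kinematics(position, orientation): joint angles nearest the present ones, or None.
- state(): the state.
- get_image(name): name is "side" or "top"; returns a dict with "frame" (400x640x3 uint8, blue, green, red), "depth" (400x640 float32, m along the optical axis (not along the pixel's ray), 0 where there is no reading), "camera_matrix" (3x3 intrinsics, pixels), "view" (4x4, takes a point from world to camera coordinates). Camera axes: x right, y up, looking along -z (the intrinsics and any distortion apply to the point x, -y, -z); pixel columns grow to the right and rows downward; lengths in m; the calibration is good to about 2 mm. A picture is of the moment at which its call begins.
A pose or a line that the arm cannot do raises IKError and nothing moves.
- job_done(): hands the job in, once; it reports no verdict.
The state is a dict: "time": time; "joint_pos": joint angles; "dq": joint speeds; "joint_torque": joint torques, N m; "ee_pos": TCP position; "ee_rot": TCP orientation; "ft_force": force on the tool from outside, world axes, zero at the start; "moment": the same for the moment, N m; "finger_gap": finger opening in m.
Only numpy, scipy, OpenCV 4.12 (cv2) and the standard library are available. Lean on these libraries where they do the work, as an engineer would, in place of code of your own. Each camera call takes 0.05 s, during which the arm holds its last target.

## Working session

There is one attempt and no reset: what is moved stays moved. The work goes in short steps, each a Python script; the robot and the scene stay as the last script left them, time stands still between calls to the robot, and variables do not carry over. Pictures are saved under pics/ and viewed, and the job is handed in when it is done.

```bash
ls; mkdir -p pics
python3 - <<'E'
from bench import *
import cv2,numpy as np
for n in("top","side"):
    g=get_image(n); cv2.imwrite(f"pics/{n}0.png",g["frame"]); np.savez(f"pics/{n}0.npz",**g)
    print(n,g["camera_matrix"],np.round(g["view"],4),g.keys())
s=state();print(s["time"],s["ee_pos"],s["ee_rot"],s["finger_gap"],s.get("tcp_to_tips"))
E
```

```text
pics
top [[477.89876808   0.         318.35560692]
 [  0.         477.89876808 214.60806186]
 [  0.           0.           1.        ]] [[-1.5400e-02 -9.9990e-01 -4.0000e-04  1.7200e-02]
 [ 9.9120e-01 -1.5300e-02  1.3180e-01 -6.3650e-01]
 [-1.3180e-01  1.6000e-03  9.9130e-01 -1.3259e+00]
 [ 0.0000e+00  0.0000e+00  0.0000e+00  1.0000e+00]] dict_keys(['frame', 'depth', 'camera_matrix', 'view'])
side [[508.09364775   0.         322.89941975]
 [  0.         508.09364775 198.84566858]
 [  0.           0.           1.        ]] [[ 0.9652 -0.2609 -0.0178 -0.5743]
 [ 0.2075  0.7225  0.6595 -0.1778]
 [-0.1592 -0.6403  0.7515 -1.4667]
 [ 0.      0.      0.      1.    ]] dict_keys(['frame', 'depth', 'camera_matrix', 'view'])
0.1 [0.23065608 0.55360701 0.2296048 ] [-2.25596177e-04  1.96123219e-01  9.80578846e-01 -8.71173248e-04] 0.08748986572334963 None
```

View pics/top0.png

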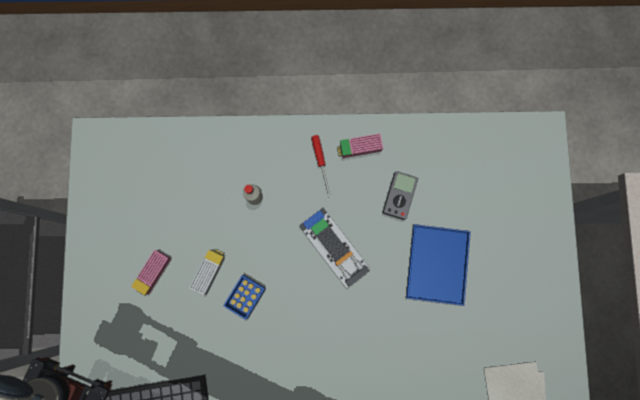

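View pics/side0.png

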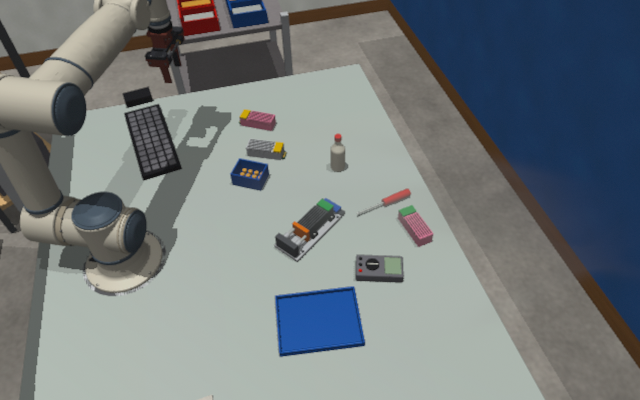

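Candidates in the top view: the dark module with a green cap seated in the fixture at (330,240) fits tested_unit, while the pink one with a green cap at (360,146) does not. The light metal module with a yellow cap at (207,272) fits new_unit, while the pink one with a yellow cap at (151,272) does not. I'll confirm this with crops.

```bash
cat > h.py <<'E'
import numpy as np,cv2
def load(n): return dict(np.load(f"pics/{n}.npz"))
def ray(g,uv):
    K,V=g["camera_matrix"],g["view"]; uv=np.atleast_2d(uv).astype(float)
    d=np.c_[(uv[:,0]-K[0,2])/K[0,0],-(uv[:,1]-K[1,2])/K[1,1],-np.ones(len(uv))]
    R=V[:3,:3]; return -R.T@V[:3,3], d@R
def onplane(g,uv,z):
    c,d=ray(g,uv); t=(z-c[2])/d[:,2]; return c+d*t[:,None]
def cloud(g,mask=None):
    D=g["depth"]; m=D>0
    if mask is not None: m&=mask>0
    v,u=np.nonzero(m); c,d=ray(g,np.c_[u,v]); return c+d*D[v,u][:,None], np.c_[u,v]
def proj(g,P):
    K,V=g["camera_matrix"],g["view"]; p=np.atleast_2d(P)@V[:3,:3].T+V[:3,3]
    return np.c_[K[0,0]*p[:,0]/-p[:,2]+K[0,2],K[1,1]*-p[:,1]/-p[:,2]+K[1,2]]
E
python3 - <<'E'
from h import *
t=load("top0")["frame"]; s=load("side0")["frame"]
def c(f,x0,y0,x1,y1,k): return cv2.resize(f[y0:y1,x0:x1],None,fx=k,fy=k,interpolation=cv2.INTER_CUBIC)
a=c(t,285,195,385,295,4); b=c(t,125,230,225,330-0,4)
e=c(s,265,190,365,265,4); d=c(s,225,100,325,175,4)
cv2.imwrite("pics/crop0.png",cv2.resize(np.vstack([np.hstack([a,b]),np.hstack([e,d])]),(685,600)))
E
```

```text
(no output)
```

View pics/crop0.png

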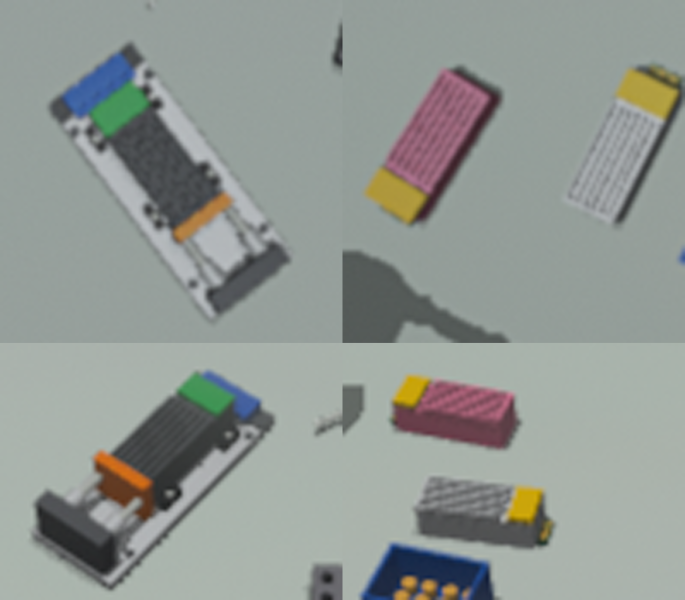

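The crops confirm it: the dark module with the green cap is in the fixture, with its cap at the blue head. The light module with the yellow cap is on the bench, tongue to the upper right. Next I'll measure poses.

```bash
cat > meas.py <<'E'
from h import *
def rect(xy):
    r=cv2.minAreaRect((xy*1000).astype(np.float32)); b=cv2.boxPoints(r)/1000
    e=b[1]-b[0],b[2]-b[1]; l=e[0] if np.hypot(*e[0])>np.hypot(*e[1]) else e[1]
    return b.mean(0),np.degrees(np.arctan2(l[1],l[0])),sorted([np.hypot(*e[0]),np.hypot(*e[1])])
def maskrect(g,m,z):
    m=m.astype(np.uint8); n,lab,st,ce=cv2.connectedComponentsWithStats(m); k=1+np.argmax(st[1:,4])
    c,_=cv2.findContours((lab==k).astype(np.uint8),cv2.RETR_EXTERNAL,cv2.CHAIN_APPROX_NONE)
    c=max(c,key=len)[:,0]; P=onplane(g,c,z); return rect(P[:,:2]),st[k,4]
def hsv(g): return cv2.cvtColor(g["frame"],cv2.COLOR_BGR2HSV).astype(int)
def box(g,x0,y0,x1,y1):
    m=np.zeros(g["frame"].shape[:2],bool); m[y0:y1,x0:x1]=1; return m
E
python3 - <<'E'
from meas import *
for n,fx,nw,tr in(("top0",(285,195,385,300),(185,240,232,305),(395,215,480,315)),("side0",(265,185,355,265),(240,132,292,165),(265,280,372,360))):
    g=load(n);H=hsv(g)
    h,s,v=H[...,0],H[...,1],H[...,2]
    print(n)
    P,uv=cloud(g,box(g,*fx)); print("fx z hist",np.histogram(P[:,2],np.arange(-.01,.075,.005)))
    P,uv=cloud(g,box(g,*nw)); print("nw hist",np.histogram(P[:,2],np.arange(-.01,.06,.005))[0])
    q=P[P[:,2]>.034]; print("new top depth rect",rect(q[:,:2]),q.mean(0))
    for nm,b,m,z in(("tray",tr,(abs(h-112)<12)&(s>120),.02),("green",fx,(abs(h-62)<15)&(s>100),.052),("blue",fx,(abs(h-110)<12)&(s>100),.026),("orange",fx,(abs(h-13)<8)&(s>130),.058),("yellow",nw,(abs(h-25)<8)&(s>120),.04)):
        print(nm,maskrect(g,m&box(g,*b),z))
E
```

```text
top0
fx z hist (array([ 484, 4047, 3219,  538,  599,  171,  134,  116,   29,   43,  195,
        282,  333,  212,   40,    2]), array([-0.01 , -0.005,  0.   ,  0.005,  0.01 ,  0.015,  0.02 ,  0.025,
        0.03 ,  0.035,  0.04 ,  0.045,  0.05 ,  0.055,  0.06 ,  0.065,
        0.07 ]))
nw hist [  95 1015  964  130   26   18   11   55  180  301  209   25    9]
new top depth rect (array([0.46408814, 0.29599565], dtype=float32), np.float32(-25.829784), [np.float32(0.116453424), np.float32(0.11994253)]) [0.47566905 0.3230442  0.03952143]
tray ((array([ 0.4911391 , -0.33348835], dtype=float32), np.float32(-7.9834466), [np.float32(0.163164), np.float32(0.21093953)]), np.int32(4205))
green ((array([0.60229605, 0.00432867], dtype=float32), np.float32(-53.825348), [np.float32(0.024468707), np.float32(0.046562422)]), np.int32(139))
blue ((array([0.6250161, 0.0220937], dtype=float32), np.float32(-52.52739), [np.float32(0.023659606), np.float32(0.06250355)]), np.int32(175))
orange ((array([ 0.5110967 , -0.05998044], dtype=float32), np.float32(-54.25527), [np.float32(0.009462899), np.float32(0.05
[... 727 characters left out ...]
298894], dtype=float32), np.float32(-8.028275), [np.float32(0.17077893), np.float32(0.21321876)]), np.int32(4978))
green ((array([0.60203385, 0.00148984], dtype=float32), np.float32(-53.826725), [np.float32(0.025408354), np.float32(0.041333713)]), np.int32(95))
blue ((array([0.6312217 , 0.01910688], dtype=float32), np.float32(-68.51103), [np.float32(0.02184268), np.float32(0.060946845)]), np.int32(63))
orange ((array([ 0.5087792 , -0.07886744], dtype=float32), np.float32(-52.398186), [np.float32(0.03443289), np.float32(0.07083311)]), np.int32(164))
yellow ((array([0.52097887, 0.30245793], dtype=float32), np.float32(61.855705), [np.float32(0.027718034), np.float32(0.04950752)]), np.int32(81))
```

Run:
```python
from meas import *
for n,fx,nw in(("top0",(290,200,380,295),(185,240,232,305)),("side0",(268,190,352,262),(240,132,292,165))):
    g=load(n); f=g["frame"]
    for nm,(x0,y0,x1,y1) in(("fx",fx),("nw",nw)):
        k=6; c=cv2.resize(f[y0:y1,x0:x1],None,fx=k,fy=k,interpolation=cv2.INTER_CUBIC)
        bg=np.median(f[y0:y1,x0:x1][:6].reshape(-1,3),0)
        d=np.abs(c.astype(int)-bg).max(2); print(n,nm,bg)
        cv2.imwrite(f"pics/d_{n}_{nm}.png",np.hstack([c,cv2.cvtColor(np.clip(d*3,0,255).astype(np.uint8),cv2.COLOR_GRAY2BGR)])[:600,:1080][:, :] if False else cv2.resize(np.hstack([c,cv2.cvtColor(np.clip(d*3,0,255).astype(np.uint8),cv2.COLOR_GRAY2BGR)]),(780,int(780*c.shape[0]/(2*c.shape[1])))))
ims=[cv2.imread(f"pics/d_{a}_{b}.png") for a,b in(("top0","fx"),("top0","nw"))]
cv2.imwrite("pics/dd.png",cv2.resize(np.vstack(ims),(500,600)))
```

```text
top0 fx [156. 159. 150.]
top0 nw [155. 160. 149.]
side0 fx [171. 177. 169.]
side0 nw [171. 179. 169.]
```

View pics/dd.png

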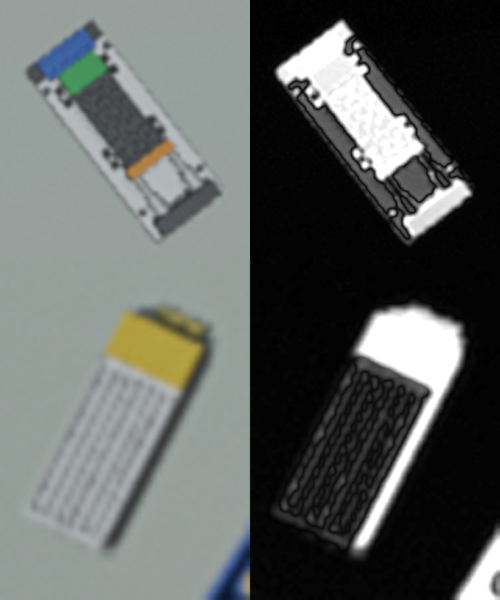

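```bash
cat >> meas.py <<'E'
def up(g,b,k=4):
    x0,y0,x1,y1=b; return cv2.resize(g["frame"][y0:y1,x0:x1],None,fx=k,fy=k,interpolation=cv2.INTER_CUBIC).astype(int)
def upx(b,c,k=4): return (np.asarray(c,float)+.5)/k-.5+np.array(b[:2])
def big(m,close=5):
    m=cv2.morphologyEx(m.astype(np.uint8),cv2.MORPH_CLOSE,np.ones((close,close)))
    n,lab,st,ce=cv2.connectedComponentsWithStats(m); k=1+np.argmax(st[1:,4])
    c,_=cv2.findContours((lab==k).astype(np.uint8),cv2.RETR_EXTERNAL,cv2.CHAIN_APPROX_NONE); return max(c,key=len)[:,0]
E
python3 - <<'E'
from meas import *
for n,fx,nw in(("top0",(290,200,380,295),(185,240,232,300)),("side0",(268,190,352,262),(240,132,292,165))):
    g=load(n)
    c=up(g,fx); bg=np.median(c[:20].reshape(-1,3),0); m=np.abs(c-bg).max(2)>10
    P=onplane(g,upx(fx,big(m,21)),.012); print(n,"plate",rect(P[:,:2]))
    h=cv2.cvtColor(c.astype(np.float32).clip(0,255).astype(np.uint8),cv2.COLOR_BGR2HSV).astype(int)
    for nm,mm,z in(("green",(abs(h[...,0]-62)<15)&(h[...,1]>70),.052),("blue",(abs(h[...,0]-110)<12)&(h[...,1]>70),.026),("orange",(abs(h[...,0]-13)<8)&(h[...,1]>90),.058),
       ("modtop",(((abs(h[...,0]-62)<15)&(h[...,1]>70))|(h[...,2]<105)),.052)):
        P=onplane(g,upx(fx,big(mm,3)),z); print(nm,rect(P[:,:2]))
    c=up(g,nw); h=cv2.cvtColor(c.clip(0,255).astype(np.uint8),cv2.COLOR_BGR2HSV).astype(int)
    y=(abs(h[...,0]-25)<8)&(h[...,1]>90)&(h[...,2]>110)
    P=onplane(g,upx(nw,big(y,3)),.04); print("yellow",rect(P[:,:2]))
    bg=np.median(c[:20].reshape(-1,3),0)
    w=(c.min(2)>bg.min()+8)&(h[...,1]<25)
    P=onplane(g,upx(nw,big(w|y,17)),.04); print("newtop",rect(P[:,:2]))
g=load("top0")
c,d=ray(g,[[0,0]]);print(c)
for nm,b,m in(("bin",(218,268,272,325),None),("bottle",(235,175,270,212),None),("meter",(378,165,425,225),None),("screw",(305,130,335,202),None)):
    c=up(g,b);bg=np.array([155,160,150]);P=onplane(g,upx(b,big(np.abs(c-bg).max(2)>25,5)),.03);print(nm,rect(P[:,:2]))
E
```

```text
top0 plate (array([ 0.5438951, -0.037103 ], dtype=float32), np.float32(36.484512), [np.float32(0.09706063), np.float32(0.23552208)])
green (array([0.6017279 , 0.00391224], dtype=float32), np.float32(-53.823666), [np.float32(0.026874242), np.float32(0.048958886)])
blue (array([0.6249441 , 0.02187749], dtype=float32), np.float32(-52.435806), [np.float32(0.0266694), np.float32(0.065790184)])
orange (array([ 0.5114813 , -0.06074712], dtype=float32), np.float32(-54.21861), [np.float32(0.012638546), np.float32(0.05531783)])
modtop (array([ 0.5631787 , -0.02096476], dtype=float32), np.float32(36.22687), [np.float32(0.064898975), np.float32(0.11846594)])
yellow (array([0.5214114 , 0.30605903], dtype=float32), np.float32(62.97985), [np.float32(0.026267884), np.float32(0.046417117)])
newtop (array([0.48251316, 0.32563686], dtype=float32), np.float32(-26.699202), [np.float32(0.04630596), np.float32(0.13085051)])
side0 plate (array([ 0.5392524 , -0.03661044], dtype=float32), np.float32(37.56921), [np.float32(0.12173549), np.float32(0.25625408)])
green (array([0.6015147 , 0.00089941], dtype=float
[... 580 characters left out ...]
32(0.050679002)])
newtop (array([0.520226  , 0.29157445], dtype=float32), np.float32(87.824554), [np.float32(0.039828215), np.float32(0.07982028)])
[0.45630869 0.00958822 1.39825662]
bin (array([0.4096676 , 0.21833754], dtype=float32), np.float32(-31.703304), [np.float32(0.08333636), np.float32(0.11348082)])
bottle (array([0.70021224, 0.19710639], dtype=float32), np.float32(-0.883874), [np.float32(0.057825383), np.float32(0.062619865)])
meter (array([ 0.69110256, -0.22885534], dtype=float32), np.float32(-18.650251), [np.float32(0.07677528), np.float32(0.13885035)])
screw (array([0.82620037, 0.00501664], dtype=float32), np.float32(13.755617), [np.float32(0.029456083), np.float32(0.10579832)])
```

```bash
cat > plan.py <<'E'
from bench import *
import numpy as np
from scipy.spatial.transform import Rotation as R
U=lambda d: np.array([np.cos(np.radians(d)),np.sin(np.radians(d)),0])
FA=36.4; NEST=np.array([.5635,-.0238,.012]); NEW=np.array([.4787,.3264,0]); NA=-27.; TRAY=np.array([.4915,-.3365,.005]); TA=-8.
GH=.023  # grasp height above underside
OFF=GH-.011 # tcp above underside
def q(deg,flip=0):  # module axis heading -> tool quat (tool x along heading, z down)
    x=U(deg+180*flip); z=np.array([0,0,-1.]); y=np.cross(z,x)
    a=R.from_matrix(np.c_[x,y,z]).as_quat(); return [a[3],a[0],a[1],a[2]]
def tcp(p,dz=0): return list(np.asarray(p)+[0,0,OFF+dz])
def fx(x,dz=0,y=0): return tcp(NEST+x*U(FA)+y*U(FA+90),dz)
def st(m=""):
    s=state(); print(m,"t%.2f"%s["time"],np.round(s["ee_pos"],4),"F",np.round(s["ft_force"],1),"gap %.4f"%s["finger_gap"]); return s
E
python3 - <<'E'
from plan import *
for f in(0,1):
    for nm,p,d in(("fix",fx(0,.1),FA),("fixlow",fx(0),FA),("tray",tcp(TRAY,0),TA),("trayflip",tcp(TRAY,0),TA+180),("new",tcp(NEW,0),NA)):
        r=inverse_kinematics(p,q(d,f)); print(f,nm,None if r is None else np.round(r,2))
E
```

```text
0 fix [-0.1  -0.    1.51 -0.    1.63  0.83]
0 fixlow [-0.1   0.05  1.64 -0.    1.45  0.83]
0 tray [-0.66  0.14  1.56 -0.    1.44  1.05]
0 trayflip [-0.66  0.14  1.56 -0.    1.44 -2.09]
0 new [ 0.54  0.1   1.61 -0.    1.43  2.58]
1 fix [-0.1  -0.    1.51 -0.    1.63 -2.31]
1 fixlow [-0.1   0.05  1.64 -0.    1.45 -2.31]
1 tray [-0.66  0.14  1.56 -0.    1.44 -2.09]
1 trayflip [-0.66  0.14  1.56 -0.    1.44  1.05]
1 new [ 0.54  0.1   1.61 -0.    1.43 -0.56]
```

Run:
```python
from plan import *
st()
move_to(fx(0,.17),q(FA)); st("hover")
move_l(fx(0,0.04),.2); s=st("low")
move_l(fx(0,0),.08); s=st("down")
close(); st("closed"); print(np.round(state()["ee_rot"],4),q(FA))
import cv2
g=get_image("side"); cv2.imwrite("pics/s1.png",cv2.resize(g["frame"][150:300,230:430],None,fx=3.5,fy=3.5))
```

```text
t0.10 [0.2307 0.5536 0.2296] F [0.2 0.3 0.5] gap 0.0875
hover t2.48 [ 0.5636 -0.0229  0.194 ] F [0.3 1.  0.7] gap 0.0877
low t3.27 [ 0.5642 -0.0237  0.0654] F [-0.2  0.7  0.7] gap 0.0877
down t3.92 [ 0.5634 -0.0238  0.0238] F [ 0.7 -0.5  1.6] gap 0.0881
closed t4.65 [ 0.5638 -0.0241  0.0242] F [ 1.2 -2.  -0.5] gap 0.0460
[4.000e-04 9.500e-01 3.123e-01 3.000e-04] [np.float64(0.0), np.float64(0.9499720515246525), np.float64(0.31233491851223255), np.float64(0.0)]
```

View pics/s1.png

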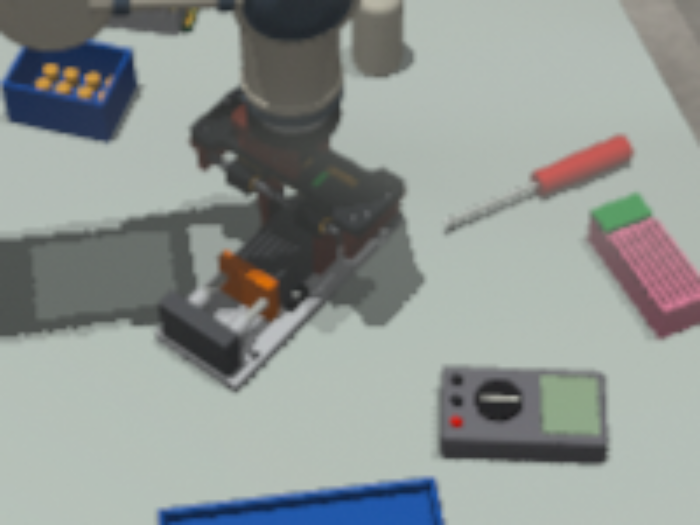

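The fingers closed on the module at a 46 mm gap and the side load is only about 2 N. Next is the push back and lift.

Run:
```python
from plan import *
move_l(fx(-.013,.0008),.04); st("back")
move_l(fx(-.013,.022),.06); st("up")
move_l(fx(.012,.026),.06); st("fwd")
move_l(fx(.012,.13),.15); st("high")
import cv2
g=get_image("side"); cv2.imwrite("pics/s2.png",cv2.resize(g["frame"][150:300,230:430],None,fx=3.5,fy=3.5))
```

```text
back t5.17 [ 0.555  -0.0304  0.0246] F [10.9  2.  -7.4] gap 0.0460
up t5.67 [ 0.5547 -0.0291  0.0464] F [ 8.   6.5 -1.9] gap 0.0462
fwd t6.25 [ 0.5734 -0.0152  0.0491] F [ 3.4  3.5 -4.7] gap 0.0464
high t7.09 [ 0.5724 -0.0166  0.1522] F [ 0.6 -0.5 -3.2] gap 0.0456
```

View pics/s2.png

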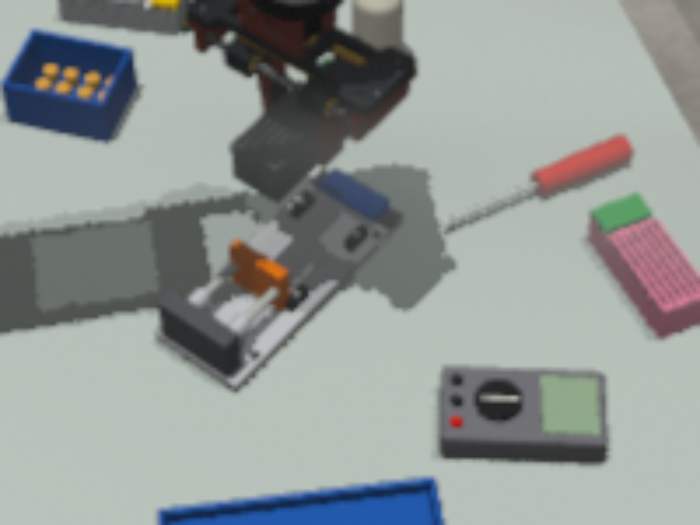

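The module came out level (around (300,150) in the crop) and the carriage is back at rest. Now to the tray.

```bash
cat >> plan.py <<'E'
def lower(x,y,z0,z1,thr=4,step=.0015,speed=.03):
    z=z0; f0=state()["ft_force"][2]
    while z>z1:
        z-=step; move_l([x,y,z],speed); s=state()
        if s["ft_force"][2]-f0>thr: break
    st("contact z=%.4f f0=%.1f"%(z,f0)); return z
E
python3 - <<'E'
from plan import *
import cv2
move_to(tcp(TRAY,.12),q(TA)); st("hover tray")
p=tcp(TRAY,.004); move_l(p,.15); st()
lower(p[0],p[1],p[2],p[2]-.006)
gripper_open(); hold(.1); st("open")
move_l(tcp(TRAY,.15),.25); st()
g=get_image("side"); cv2.imwrite("pics/s3.png",cv2.resize(g["frame"][240:380,230:430],None,fx=3.5,fy=3.5))
E
```

```text
hover tray t8.39 [ 0.4921 -0.3355  0.137 ] F [ 0.3  0.2 -2.8] gap 0.0460
 t9.32 [ 0.4923 -0.3368  0.0223] F [ 0.8  0.2 -2.8] gap 0.0462
contact z=0.0150 f0=-2.8 t10.32 [ 0.4918 -0.3368  0.0171] F [-3.1  2.4  9. ] gap 0.0455
open t11.22 [ 0.4915 -0.3365  0.015 ] F [ 0.  -0.4 -0.8] gap 0.0878
 t11.97 [ 0.491  -0.3362  0.1652] F [-0.2 -0.3 -0.5] gap 0.0878
```

View pics/s3.png

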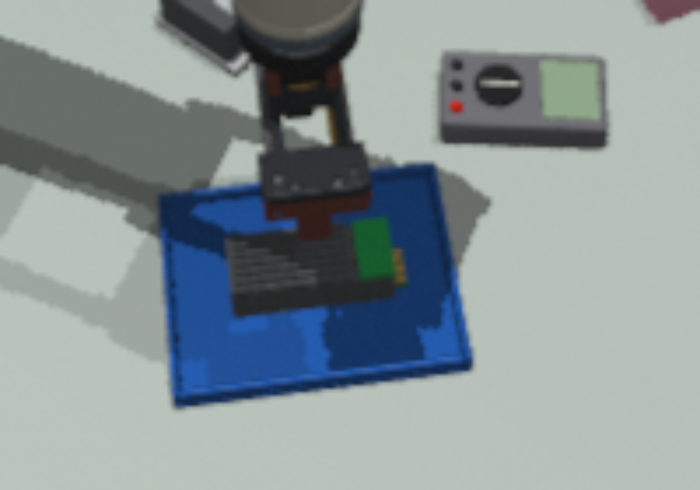

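The tested module lies flat in the tray (crop (310,265)), away from the walls. Next is the new module.

Run:
```python
from plan import *
import cv2
move_to(tcp(NEW,.17),q(NA,1)); st("hover new")
move_l(tcp(NEW,.04),.2); move_l(tcp(NEW,0),.08); st("down")
close(); st("closed")
move_l(tcp(NEW,.12),.15); st("lift")
g=get_image("side"); cv2.imwrite("pics/s4.png",cv2.resize(g["frame"][60:200,200:400],None,fx=3.5,fy=3.5))
```

```text
hover new t14.38 [0.4791 0.3257 0.1819] F [ 0.7  0.3 -0.9] gap 0.0878
down t15.83 [0.4786 0.3263 0.0117] F [0.4 0.4 0. ] gap 0.0875
closed t16.56 [0.4786 0.3262 0.0121] F [-1.2 -1.5  1.8] gap 0.0459
lift t17.51 [0.4782 0.3261 0.1304] F [-0.1 -0.2 -2.7] gap 0.0456
```

View pics/s4.png

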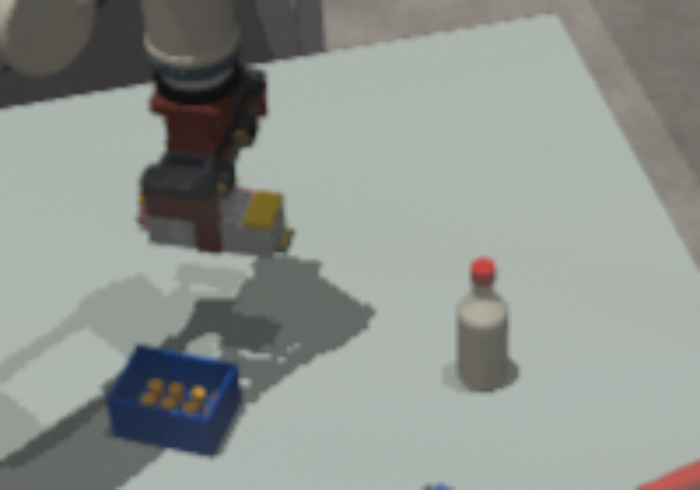

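Run:
```python
from plan import *
import cv2
from h import *
move_to(fx(.025,.10),q(FA,1)); st("hover")
move_l(fx(.025,.030),.12); st("fwd low")
for n in("top","side"):
    g=get_image(n); np.savez(f"pics/{n}5.npz",**g)
    u,v=proj(g,NEST)[0].astype(int); cv2.imwrite(f"pics/{n}5.png",cv2.resize(g["frame"][v-45:v+45,u-65:u+65],None,fx=6,fy=6,interpolation=cv2.INTER_CUBIC))
```

```text
hover t19.07 [ 0.5835 -0.0083  0.1237] F [-0.2  0.2 -4. ] gap 0.0458
fwd low t19.81 [ 0.584  -0.0088  0.0548] F [-1.1  0.5 -2.6] gap 0.0458
```

View pics/top5.png

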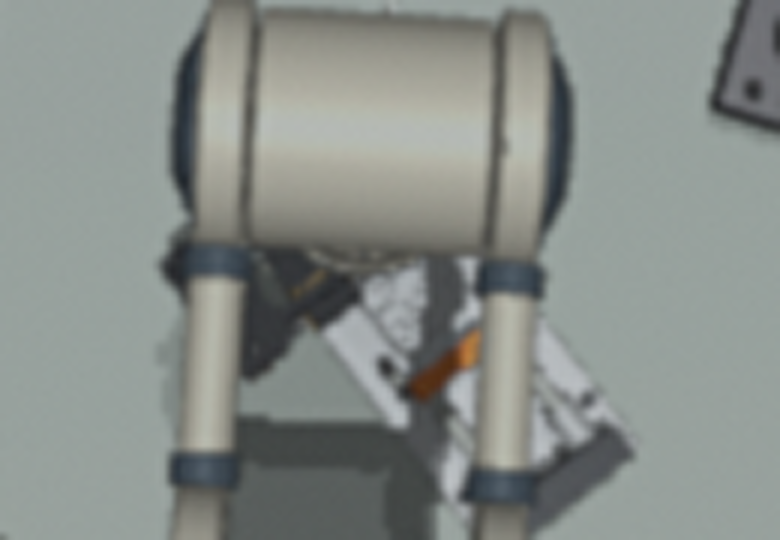

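View pics/side5.png

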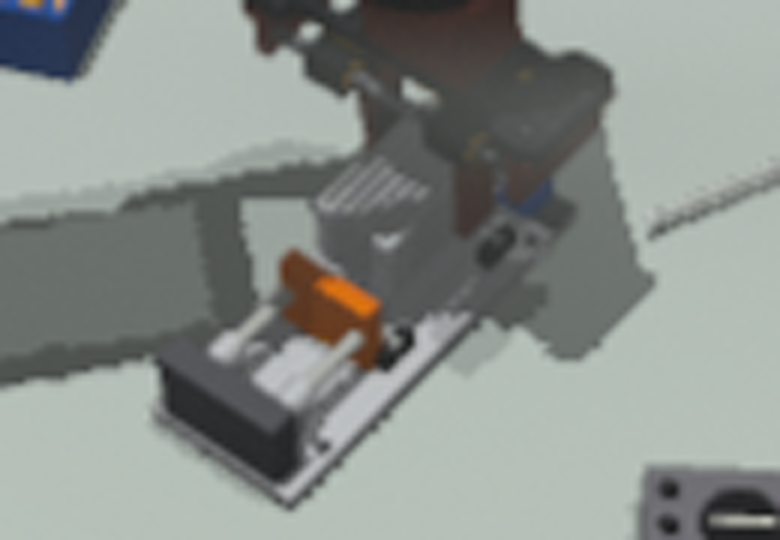

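The module is level over the nest, with its tail just in front of the orange carriage (around (350,270) in the side crop). Next: press back, then lower while watching forces.

Run:
```python
from plan import *
import cv2
from h import *
move_l(fx(.025,.019),.05); st("down")
move_l(fx(-.015,.019),.05); hold(.2); s=st("pressed")
d=np.array(s["ee_pos"])-NEST; print("along",d@U(FA),"lat",d@U(FA+90))
g=get_image("side"); np.savez("pics/side6.npz",**g)
u,v=proj(g,NEST)[0].astype(int); cv2.imwrite("pics/side6.png",cv2.resize(g["frame"][v-45:v+45,u-65:u+65],None,fx=6,fy=6,interpolation=cv2.INTER_CUBIC))
```

```text
down t20.27 [ 0.5832 -0.0089  0.0423] F [ 0.2  0.1 -2.6] gap 0.0460
pressed t21.43 [ 0.5534 -0.0314  0.0438] F [ 9.5  5.2 -5.9] gap 0.0460
along -0.01263740564389798 lat -0.00013589480979350302
```

View pics/side6.png

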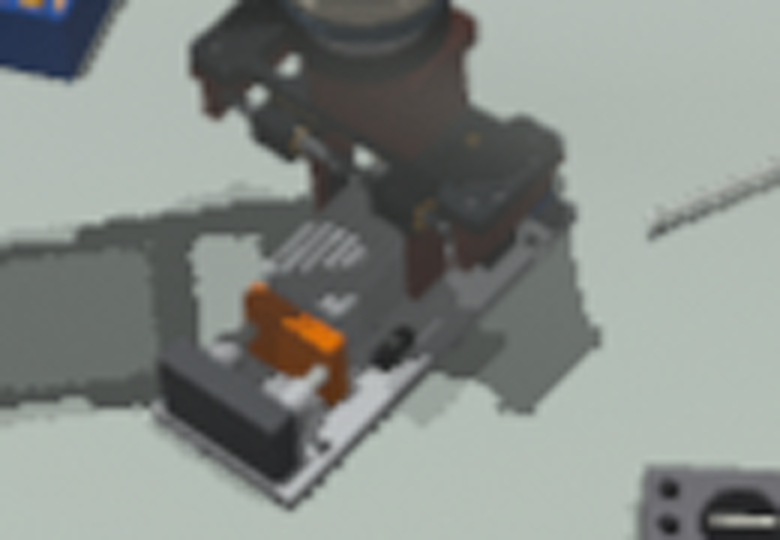

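Run:
```python
from plan import *
import cv2
from h import *
move_l(fx(-.018,.019),.05); st("pressed")
f0=state()["ft_force"]
for z in np.arange(.016,-.0025,-.002):
    move_l(fx(-.018,z),.03); s=st("z%.3f"%z)
    df=np.array(s["ft_force"])-f0
    if df[2]>9 : print("contact"); break
d=np.array(s["ee_pos"])-NEST; print("along",d@U(FA),"lat",d@U(FA+90),"h",d[2]-OFF)
for n in("side",):
    g=get_image(n); np.savez("pics/side7.npz",**g)
    u,v=proj(g,NEST)[0].astype(int); cv2.imwrite("pics/side7.png",cv2.resize(g["frame"][v-45:v+45,u-65:u+65],None,fx=6,fy=6,interpolation=cv2.INTER_CUBIC))
```

```text
pressed t21.73 [ 0.5511 -0.0331  0.0439] F [ 8.7  5.7 -7.2] gap 0.0460
z0.016 t21.98 [ 0.5516 -0.0332  0.0419] F [10.3  5.6 -2.4] gap 0.0461
z0.014 t22.23 [ 0.552  -0.0332  0.0407] F [9.  6.9 0.8] gap 0.0458
z0.012 t22.48 [ 0.5522 -0.0332  0.039 ] F [8.8 7.1 1.1] gap 0.0455
z0.010 t22.73 [ 0.5523 -0.0333  0.0372] F [8.2 6.4 1.9] gap 0.0461
contact
along -0.014676436597243327 lat -0.0009942883067086369 h 0.0132050233099563
```

View pics/side7.png

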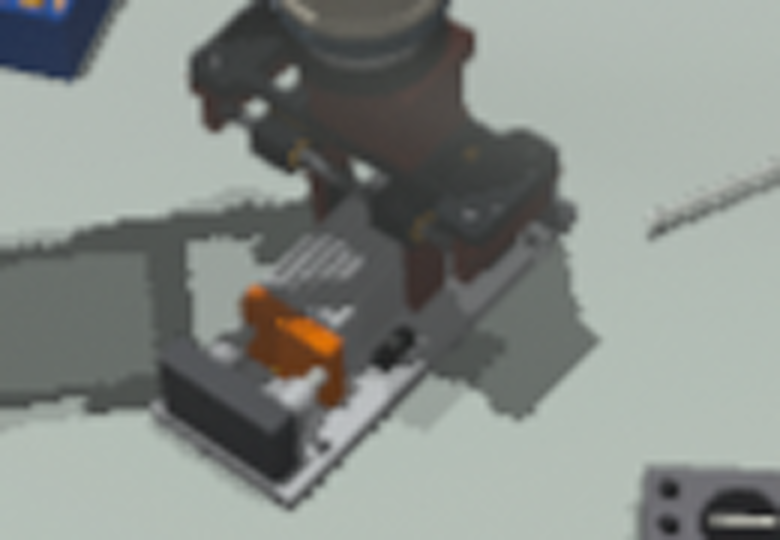

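Fz levels off at about +2 N, which fits friction on the carriage face rather than a hit on the lip. I'll continue with an absolute limit.

Run:
```python
from plan import *
import cv2
from h import *
for z in np.arange(.008,-.0025,-.0015):
    move_l(fx(-.018,z),.03); s=st("z%.4f"%z)
    if s["ft_force"][2]>9 : print("contact"); break
d=np.array(s["ee_pos"])-NEST; print("along",d@U(FA),"lat",d@U(FA+90),"h",d[2]-OFF, np.round(s["moment"],2))
for n in("side",):
    g=get_image(n); np.savez("pics/side8.npz",**g)
    u,v=proj(g,NEST)[0].astype(int); cv2.imwrite("pics/side8.png",cv2.resize(g["frame"][v-45:v+45,u-65:u+65],None,fx=6,fy=6,interpolation=cv2.INTER_CUBIC))
```

```text
z0.0080 t23.02 [ 0.5523 -0.0334  0.0353] F [8.5 6.3 2.1] gap 0.0459
z0.0065 t23.27 [ 0.5524 -0.0334  0.0339] F [9.9 6.5 2.3] gap 0.0456
z0.0050 t23.52 [ 0.5524 -0.0334  0.0324] F [8.4 6.8 2.5] gap 0.0459
z0.0035 t23.77 [ 0.5524 -0.0334  0.0309] F [9.  5.8 2.8] gap 0.0460
z0.0020 t24.02 [ 0.5524 -0.0335  0.0294] F [9.3 5.7 3.5] gap 0.0460
z0.0005 t24.27 [ 0.5525 -0.0335  0.0279] F [9.4 5.9 2.7] gap 0.0460
z-0.0010 t24.52 [ 0.5525 -0.0334  0.0264] F [9.8 6.3 2.9] gap 0.0460
along -0.014591227412329913 lat -0.0012020248593346185 h 0.0024087424427843562 [ 0.83 -1.11  0.02]
```

View pics/side8.png

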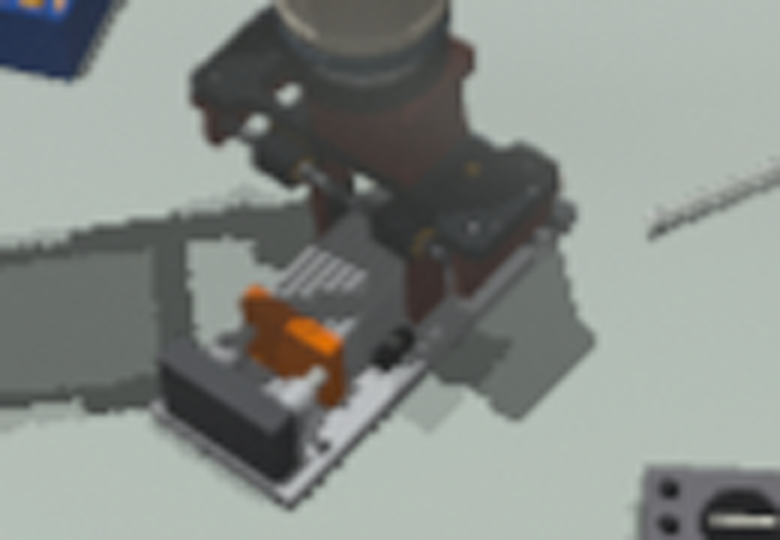

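It's down between the guides without jamming, about 2.4 mm still to go. I'll continue to contact.

Run:
```python
from plan import *
import cv2
from h import *
for z in np.arange(-.002,-.0066,-.001):
    move_l(fx(-.018,z),.02); s=st("z%.4f"%z)
    if s["ft_force"][2]>10 : print("contact"); break
d=np.array(s["ee_pos"])-NEST; print("along",d@U(FA),"lat",d@U(FA+90),"h",d[2]-OFF, np.round(s["moment"],2))
```

```text
z-0.0020 t24.82 [ 0.5525 -0.0335  0.0255] F [9.6 7.3 2.4] gap 0.0459
z-0.0030 t25.07 [ 0.5525 -0.0334  0.0245] F [9.2 6.  2.4] gap 0.0456
z-0.0040 t25.32 [ 0.5526 -0.0334  0.0241] F [7.8 5.9 5.5] gap 0.0462
z-0.0050 t25.57 [ 0.5527 -0.0334  0.0241] F [ 5.5  5.9 10.9] gap 0.0461
contact
along -0.014422965395640338 lat -0.0012918083121708957 h 9.139508447848776e-05 [ 1.07 -0.33  0.05]
```

It's on the plate at h≈0. Now I'll ease it forward with the spring and release just short of home.

Run:
```python
from plan import *
import cv2
from h import *
move_l(fx(-.008,-.003),.03); s=st("fwd")
d=np.array(s["ee_pos"])-NEST; print("along",d@U(FA),"lat",d@U(FA+90),"h",d[2]-OFF)
gripper_open(); hold(.2); st("open")
g=get_image("side"); np.savez("pics/side9.npz",**g)
u,v=proj(g,NEST)[0].astype(int); cv2.imwrite("pics/side9.png",cv2.resize(g["frame"][v-45:v+45,u-65:u+65],None,fx=6,fy=6,interpolation=cv2.INTER_CUBIC))
```

```text
fwd t26.07 [ 0.5603 -0.0277  0.0241] F [8.4 5.3 1.3] gap 0.0460
along -0.004858026032573941 lat -0.0012644075709827523 h 0.0001019243810315533
open t27.07 [ 0.5571 -0.0285  0.021 ] F [-0.2  0.  -0.3] gap 0.0879
```

View pics/side9.png

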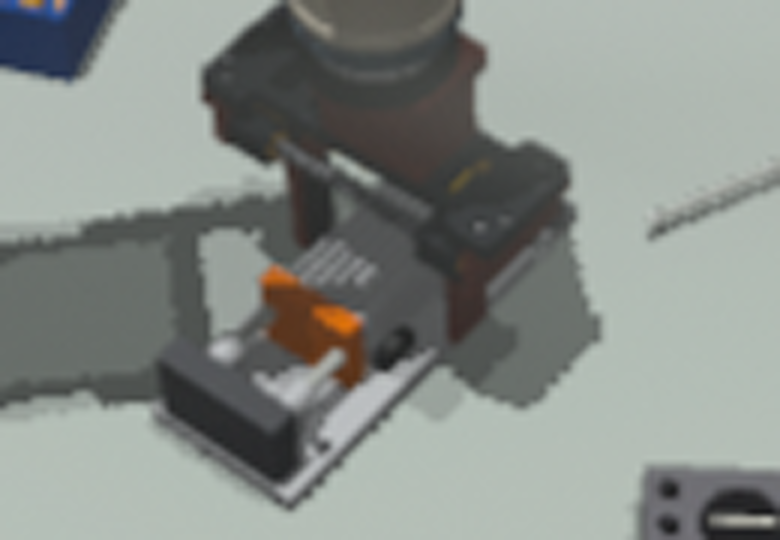

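Released, and the carriage moved forward. I'll retreat and compare with the start image.

Run:
```python
from plan import *
import cv2
from meas import *
p=list(state()["ee_pos"]); p[2]+=.17
move_l(p,.25)
j=list(state()["joint_pos"]); j[0]=1.119; j[5]=-0.6; movej(j); st("away")
for n in("top","side"):
    g=get_image(n); np.savez(f"pics/{n}10.npz",**g)
for n,fxb in(("top",(290,200,380,295)),("side",(268,190,352,262))):
    for k in("0","10"):
        g=load(n+k); c=up(g,fxb); h=cv2.cvtColor(c.clip(0,255).astype(np.uint8),cv2.COLOR_BGR2HSV).astype(int)
        H,S,V=h[...,0],h[...,1],h[...,2]
        for nm,mm,z in(("cap",(((abs(H-62)<15)&(S>70))) if k=="0" else ((abs(H-25)<6)&(S>90)&(V>110)),.052),("blue",(abs(H-110)<12)&(S>70),.026),("orange",(abs(H-13)<(6))&(S>90),.058)):
            P=onplane(g,upx(fxb,big(mm,3)),z); r=rect(P[:,:2]); d=np.r_[r[0],0]-NEST*[1,1,0]; print(n,k,nm,"along %.4f lat %.4f ang %.1f"%(d@U(FA),d@U(FA+90),r[1]),r[2])
a,b=load("top10")["frame"],load("side10")["frame"]
cv2.imwrite("pics/f1.png",np.hstack([cv2.resize(a[200:295,290:380],(390,412),interpolation=cv2.INTER_CUBIC),cv2.resize(b[185:265,265:365],(400,412),interpolation=cv2.INTER_CUBIC)]))
cv2.imwrite("pics/f2.png",a);cv2.imwrite("pics/f3.png",b)
```

```text
away t30.25 [0.2129 0.515  0.1891] F [ 0.1 -0.4  0.4] gap 0.0878
top 0 cap along 0.0472 lat -0.0004 ang -53.8 [np.float32(0.026874242), np.float32(0.048958886)]
top 0 blue along 0.0766 lat 0.0003 ang -52.4 [np.float32(0.0266694), np.float32(0.065790184)]
top 0 orange along -0.0638 lat 0.0011 ang -54.2 [np.float32(0.012638546), np.float32(0.05531783)]
top 10 cap along 0.0485 lat -0.0006 ang -53.7 [np.float32(0.025060484), np.float32(0.047382597)]
top 10 blue along 0.0770 lat 0.0003 ang -52.3 [np.float32(0.026115516), np.float32(0.06579543)]
top 10 orange along -0.0643 lat 0.0011 ang -54.4 [np.float32(0.011234421), np.float32(0.05533399)]
side 0 cap along 0.0453 lat -0.0027 ang -56.4 [np.float32(0.02824622), np.float32(0.04852988)]
side 0 blue along 0.0801 lat -0.0051 ang -68.5 [np.float32(0.026685245), np.float32(0.06716627)]
side 0 orange along -0.0769 lat -0.0117 ang -53.5 [np.float32(0.037000857), np.float32(0.07705766)]
side 10 cap along 0.0457 lat -0.0031 ang -55.7 [np.float32(0.02842556), np.float32(0.04911972)]
side 10 blue along 0.0818 lat -0.0063 ang -73.5 [np.float32(0.026275808), np.float32(0.067124166)]
side 10 orange along -0.0775 lat -0.0117 ang -53.7 [np.float32(0.035963506), np.float32(0.07710668)]
```

View pics/f1.png

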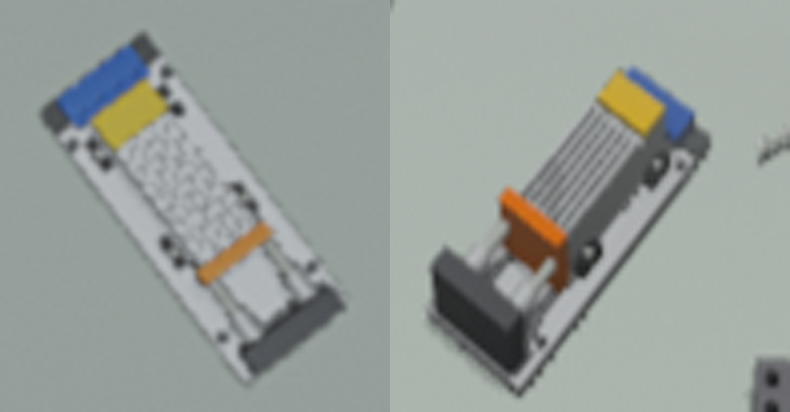

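View pics/f3.png

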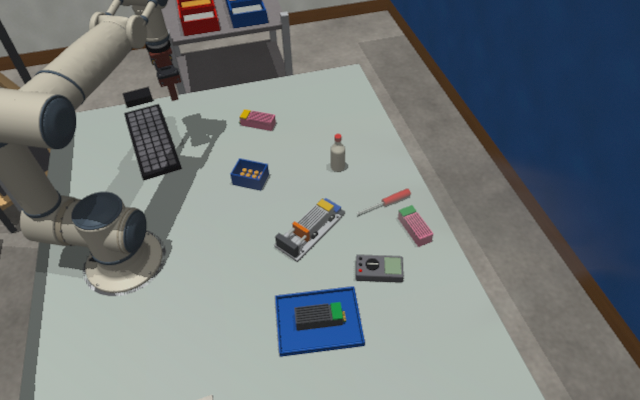

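The new module's cap, the head and the carriage all sit within about 1.3 mm of where they were with the tested module seated. That matches a module fully home: cap at (320,206), carriage at (301,230) in the side view. The tested module is at (320,316) in the tray and the bystanders haven't moved. Handing in.

Run:
```python
from bench import *
print(job_done())
```

```text
the job is handed in; nothing more can be done
None
```

The swap is done and handed in; the last position reading before that was at 30.3 s of the 67 s allowed. The tested module (green cap) lies flat near the middle of the blue tray. The new module (yellow cap) is loaded in the fixture.

- **Loading:** I pressed the carriage back with the new module and lowered it until it touched the base plate (about 0.1 mm above it by the arm's reading). I let it forward to about 5 mm short of home, then opened the fingers so the spring pushed it the rest of the way.
- **Seating check:** The new module's cap and the carriage are within about 1.3 mm of where they were with the tested module seated, and its angle is unchanged. I could not see the tongue under the lip; that it is fully home is inferred from these positions.
- **Bystanders:** By eye in the last side picture, the bottle, bin, meter and screwdriver look unmoved. I did not measure them again.
- **Disagreements:**
  - The side camera's readings of the blue head differ by 1–2 mm between the first and last pictures, though the head is fixed. I put that down to the yellow cap hiding more of it, since the top view agrees to 0.4 mm.
  - The two cameras differ by 2–3 mm from each other, so I used values between them for the fixture and the new module.
  - While lowering, my first contact alarm went off on what looked like friction against the carriage face. The force stayed level, so I carried on.

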